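# Open the hot dip warmer with the lid lifter

## Task

The dip warmer's lid is hot, so touch it only with the lid lifter that stands in the bamboo organizer. Hook the lifter's fork under the lid's loop from the front, gently slide the lid to the back until you feel it butt against its stop (only there is it free of the lip that locks it), then lift it off level and set it down softly, flat and in the middle of the square cork trivet. Finally stand the lifter upright in a free slot of the organizer again, let go of it, and leave everything else as it is.

Things in the scene. Friction and masses are not known exactly. Their poses are not given: they have to be found in the camera images.
- lifter_grip (a point): Centre of the handle of the loose lid lifter (0.12 kg, 125 mm tall): an upright dark wooden block 20 mm (x) by 16 mm (y) by 70 mm tall. z is up, x is the way the fork points. Below it a flat steel shank is set back to x = -16..-8 mm and carries the fork, 90 mm below. The lifter starts standing in the left or right slot of the organizer, fork along the organizer's x within 0.1 rad.
- lifter: Same lifter, same axes; origin on the fork's underside, 90 mm straight below lifter_grip. Fork: two level prongs 5 mm thick, 7 mm wide, at y = +-12.5 mm, from a 32 mm wide, 24 mm high back plate (front face at x = -8 mm) to x = +14 mm; the last 4 mm rise to 9 mm above the underside. The loop's bar lies in the throat x = -8..+10 mm.
- organizer: Fixed bamboo remote organizer, outside 62 mm (x) by 150 mm (y) by 55 mm high, walls 6 mm, floor 6 mm thick; origin under its centre. Three open slots side by side along y, centres at y = -48, 0, +48 mm, each 50 mm (x) by 42 mm (y). The lifter stands in one outer slot, the projector remote in the other; the middle one is empty.
- lid: Loose hot steel lid, plate 110 (x) x 100 (y) x 5 mm, 0.58 to 0.75 kg; origin: centre of its underside, at first 65 mm above the work surface; z up, +x to the warmer's back. Its front edge is locked under a lip (top at 76 mm). Slid along +x by an unmeasured 8 to 40 mm (takes 1 to 2 N) it meets a rigid stop; only the last 3 mm are clear of the lip. Over about 9 N at the stop is too much: it tips.
- loop (a point): Middle of the bar of the lid's loop: round bar 8 mm thick along the lid's y, its centre 33 mm above the lid's underside (24 mm free gap between bar and plate), on two posts at y = +-32 mm (56 mm clear between). The lid lies in a channel on top of the fixed steel and black dip warmer (179 x 126 x 76 mm), between side guides with 2 mm of play. At first the bar is 18 to 50 mm beyond the lip's edge.
- trivet: Fixed nearly square cork trivet, 165 mm (x) by 155 mm (y) by 10 mm thick; origin at the centre of its underside on the work surface.
- remote: Black projector remote, 38 x 22 x 120 mm, standing in an outer slot of the organizer: leave it alone. Origin under its centre.
- coaster: Round cork coaster, 96 mm across, 6 mm thick: leave it alone. Origin under its centre.
- clicker: Red fidget clicker, 45 x 30 x 21 mm: leave it alone. Origin under its centre.
- tin: Small steel tin with a hinged lid, 64 x 92 x 28 mm: leave it alone. Origin under its centre.
- mug: White mug, 80 mm across, 90 mm tall: leave it alone. Origin under its centre.
- bowl: Blue snack bowl, 130 mm across, 50 mm tall: leave it alone. Origin under its centre.

How it is judged:
By the outcome, as a careful person would: the job done as asked, in the order asked, and still so for the second after the job is handed in, with the robot touching nothing.
It also fails if it takes over 72 s, if anything falls off the work surface, if the arm or the gripper's body presses on something with over 40 N, if the wrist force passes 120 N, or if a joint passes its speed limit or range.

## Robot

A 6-joint arm with a two-finger parallel gripper is mounted at the origin on the work surface. World frame = base frame: x ahead of the robot, y to its left, z up, the work surface at z = 0. Lengths are in mm, angles in rad, forces in N, time in s.
With the tool pointing down it reaches from about 300 to 775 mm from the base axis. Payload 14.6 kg.
Tool frame: the origin (TCP) lies midway between the tips of the shut fingers; the grasp point (between the pads) lies 19 mm behind it (manip.pinch_z is the distance from the TCP to the grasp point, in mm); z points along the fingers, y is the line along which they close (so a half turn about z gives the same grasp; the last joint's range is limited). The gripper opens to 85 mm and grips with 20 to 120 N. Pads are 22 mm wide; open, the fingers measure 114 mm over their backs; the gripper's body (76 mm by 85 mm) begins 54 mm behind the grasp point. The pads swing forward as they close: fully open they stand 13 mm farther back than shut.
Start: joints at [-1.302, 0.3, 1.521, -0, 1.321, -0.067], TCP at [181.231, -519.273, 231.281] pointing down, gripper open.
Joint ranges: [-3.03, 3.03], [-0.79, 2.21], [0.23, 2.52], [-1.04, 4.18], [0, 3.07], [-2.55, 2.55]. Speed limits (rad/s): [2.22, 2.22, 2.57, 3.14, 3.14, 3.14].

## Interface

Orientations are given as a 3x3 rotation matrix whose columns are the frame's x, y, z axes.
In Python, from bench import manip, cams gives the robot as it stands. The module is installed in compiled form; this text tells all that it offers.
- The arm moves only by the shell command python3 -m inch 'ROWS' [FORCE]. ROWS is JSON, a list of rows, each an object of numbers: "x", "y", "z": the shift along the tool's x, y, z each as a share of 400 mm, from -1 to 1; "rx", "ry", "rz": the turn, a rotation vector about the tool's x, y, z each as a share of 2 rad, from -1 to 1; "fingers": the closure, from 0 (fully open) to 1 (shut). In form: [{"x": .., "y": .., "z": .., "rx": .., "ry": .., "rz": .., "fingers": ..}, ...]. A call has 1 to 10 rows; each row is the pose to reach, as a shift and turn from the pose commanded when the call began, along the tool's axes at that moment; what a row does not reach only later rows make up. A row lasts 1/10 s, in which the tool goes at most 50 mm and 8.59 degrees, less where a joint would pass 70% of its speed; a pose out of reach is approached as far as the arm can. A call with a number of a shift or a turn outside -1 to 1 is refused whole. A call with a gripper value outside its range is refused whole. The fingers move at their own pace and stop on an object; FORCE is the grip in N (left out, the last holds). Time passes only in rows, so rows that repeat a pose let the fingers close. It gives the time, the measured TCP pose, the force, the opening and the grip force at its end, in the units of the state.
- manip.state(): the state, without advancing time (a new reading comes with each control period).
- cams.get_image(name): name is "scene" or "side" or "wrist"; returns a dict with "img" (384x512x3 uint8, red, green, blue), "K" (3x3 intrinsics, pixels), "R" (3x3) and "t" (3): a world point X has camera coordinates R X + t; the wrist camera has in their place "hand_eye" (4x4, takes a point from camera to tool coordinates, whose origin is the TCP and whose axes are the flange's). Camera axes: x right, y down, z forward; pixel columns grow to the right and rows downward; lengths in mm; the calibration is good to about 2 mm. A picture is of the moment at which its call begins: read the wrist's pose just before it. There is no depth.
- manip.hand_in(): hands the job in; it is judged then, once.
The state is a dict: "clock": time; "joints": joint angles; "joint_velocities": joint speeds; "tau": joint torques, N m; "position": TCP position; "tool_rot": TCP orientation; "ft_force": force on the tool from outside, world axes, zero at the start; "ft_torque": the same for the moment, N m; "gripper_width": opening from 0.0 (shut) to 1.0 (fully open); "grip_force": force on a finger pad.
Only numpy, scipy, OpenCV 4.12 (cv2) and the standard library are available. Lean on these libraries where they do the work, as an engineer would, in place of code of your own. Each camera call takes 0.05 s, during which the arm holds its last target. There are 200 camera calls.

## Working session

There is one attempt and no reset: what is moved stays moved. The work goes in short steps, Python scripts to look and compute and a shell command to move; the robot and the scene stay as the last step left them, time stands still between calls to the robot, and variables do not carry over. Pictures are saved under pics/ and viewed, at most 10 in all, crops included, and the job is handed in when it is done.

```bash
mkdir -p pics
python3 - <<'E'
from bench import manip,cams
import cv2,numpy as np
s=manip.state();print(s['clock'],s['position'],np.round(s['tool_rot'],3).tolist(),s['gripper_width'],manip.pinch_z)
for n in['scene','side','wrist']:
    d=cams.get_image(n);cv2.imwrite(f'pics/{n}0.png',cv2.resize(d['img'][:,:,::-1],None,fx=1.5,fy=1.5,interpolation=cv2.INTER_CUBIC))
    print(n,{k:np.round(v,3).tolist() for k,v in d.items() if k!='img'})
E
```

```text
0.0 [ 181.16548848 -519.04405782  230.67467086] [[0.944, 0.33, -0.0], [0.33, -0.944, 0.001], [0.0, -0.001, -1.0]] 1.0001231000128763 18.700000000000003
scene {'K': [[480.705, 0.0, 250.808], [0.0, 480.705, 189.085], [0.0, 0.0, 1.0]], 'R': [[-0.629, 0.777, 0.008], [0.474, 0.392, -0.788], [-0.616, -0.492, -0.615]], 't': [338.915, -192.152, 1705.044]}
side {'K': [[375.917, 0.0, 257.313], [0.0, 375.917, 193.18], [0.0, 0.0, 1.0]], 'R': [[0.997, -0.071, -0.011], [-0.046, -0.52, -0.853], [0.055, 0.851, -0.522]], 't': [-570.896, 92.392, 1195.296]}
wrist {'K': [[330.461, 0.0, 257.464], [0.0, 330.461, 190.722], [0.0, 0.0, 1.0]], 'hand_eye': [[-0.0, -0.961, -0.277, 69.734], [1.0, -0.0, 0.001, -1.026], [-0.001, -0.277, 0.961, -142.227], [0.0, 0.0, 0.0, 1.0]]}
```

View pics/scene0.png

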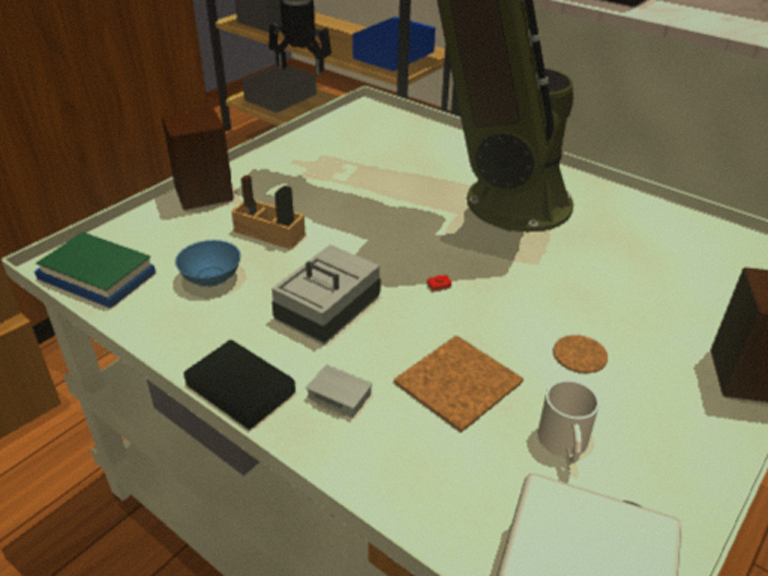

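View pics/side0.png

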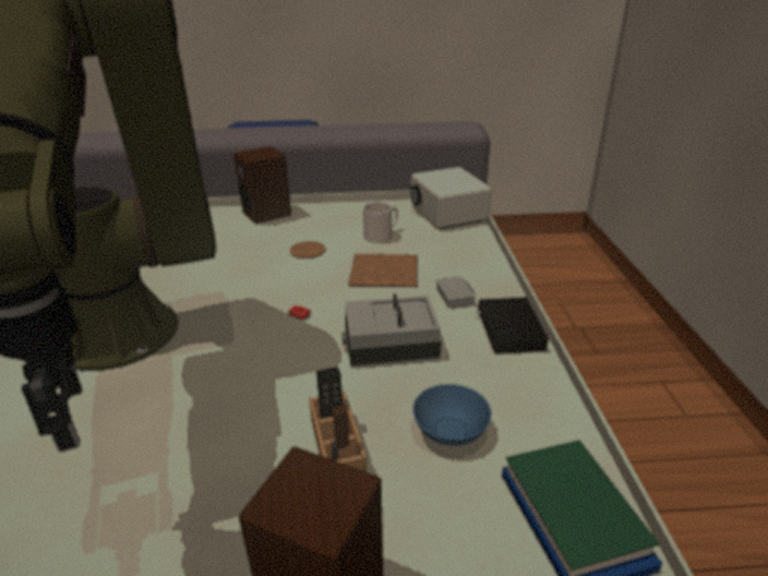

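The scene view shows the lifter handle top at about (247,178), the remote top at (285,188), the warmer around (327,290) with its loop from (307,264) to (338,278), and the trivet centred at about (458,381). All of these are in 1.5x pixels. The side view shows the lifter handle at (340,430) and the loop at (398,310).

```bash
cat > h.py <<'E'
import numpy as np
from bench import manip,cams
def ray(d,u,v):
    return np.linalg.solve(d['K'],[u,v,1.])
def onz(d,u,v,z,s=None):
    r=ray(d,u,v)
    if 'R' in d: o=-d['R'].T@d['t']; w=d['R'].T@r
    else:
        H=d['hand_eye']; R=s['tool_rot']
        o=s['position']+R@H[:3,3]; w=R@H[:3,:3]@r
    return o+w*(z-o[2])/w[2]
def proj(d,X,s=None):
    if 'R' in d: c=d['R']@X+d['t']
    else:
        H=d['hand_eye']; c=H[:3,:3].T@(s['tool_rot'].T@(X-s['position'])-H[:3,3])
    p=d['K']@c; return p[:2]/p[2]
E
python3 - <<'E'
from h import *
import cv2
d=cams.get_image('scene');e=cams.get_image('side')
a=cv2.resize(d['img'][105:235,145:260],None,fx=4.4,fy=4.4,interpolation=cv2.INTER_CUBIC)
b=cv2.resize(e['img'][185:325,195:300],None,fx=4.08,fy=4.08,interpolation=cv2.INTER_CUBIC)[:a.shape[0]]
b=np.pad(b,((0,max(0,a.shape[0]-b.shape[0])),(0,0),(0,0)))
c=np.hstack([a[:,:400],b[:,:400]]) if 0 else np.hstack([cv2.resize(a,(400,452)),cv2.resize(b,(400,533))[:452]])
cv2.imwrite('pics/c1.png',c[:,:,::-1])
f=lambda n,u,v,z:print(n,np.round(onz(d,u/1.5,v/1.5,z)))
f('lift',247,178,131);f('rem',285,188,126)
for p in[(339,247),(380,263),(317,309),(274,290)]:f('warm',*p,76)
for p in[(307,264),(338,278)]:f('loop',*p,98)
for p in[(456,337),(522,380),(461,427),(395,380)]:f('triv',*p,10)
for p in[(233,206),(304,226)]:f('org',*p,55)
E
```

```text
lift [ 482. -399.  131.]
rem [ 454. -314.  126.]
warm [ 490. -134.   76.]
warm [480. -39.  76.]
warm [658. -39.  76.]
warm [ 668. -136.   76.]
loop [ 593. -123.   98.]
loop [588. -50.  98.]
triv [499. 155.  10.]
triv [518. 303.  10.]
triv [671. 281.  10.]
triv [656. 136.  10.]
org [ 499. -436.   55.]
org [ 457. -262.   55.]
```

View pics/c1.png

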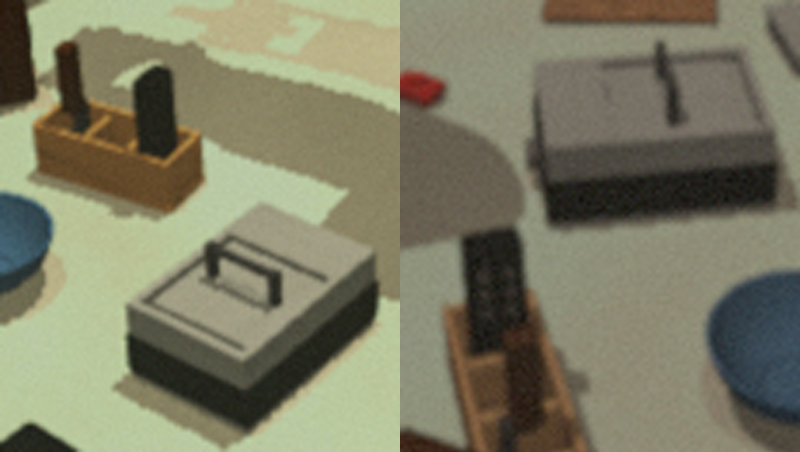

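The crop shows the lifter's shank on the -x side of its handle, so the fork points roughly to world +x, and the organizer's middle slot is empty. The loop bar lies along y over the lid. There are channel lines near x≈530 and x≈655, and I still have to work out which one is the lip. I'll move above the lifter, then look again.

```bash
python3 -m inch '[{"x":0.8,"y":-0.04,"z":-0.1},{"x":0.8,"y":-0.04,"z":-0.1},{"x":0.8,"y":-0.04,"z":-0.1},{"x":0.8,"y":-0.04,"z":-0.1},{"x":0.8,"y":-0.04,"z":-0.1},{"x":0.8,"y":-0.04,"z":-0.1},{"x":0.8,"y":-0.04,"z":-0.1},{"x":0.8,"y":-0.04,"z":-0.1},{"x":0.8,"y":-0.04,"z":-0.1}]'
python3 - <<'E'
from h import *
import cv2,pickle
s=manip.state();w=cams.get_image('wrist');d=cams.get_image('scene')
pickle.dump((s,w,d),open('w1.pkl','wb'))
print(s['position'],np.round(s['tool_rot'],3).tolist())
cv2.imwrite('pics/w1.png',cv2.resize(w['img'],(768,576),interpolation=cv2.INTER_CUBIC)[:,:,::-1])
for u,v in[(209.7,174),(238.4,184.9),(186.7,191.3),(214,205)]:print(np.round(onz(d,u,v,73)))
E
```

```text
[ 181.19854253 -519.17906757  231.02240591] [[0.944, 0.33, -0.0], [0.33, -0.944, 0.001], [0.0, -0.001, -1.0]]
[ 552. -143.   73.]
[539. -45.  73.]
[ 652. -136.   73.]
[648. -39.  73.]invalid input
```

View pics/w1.png

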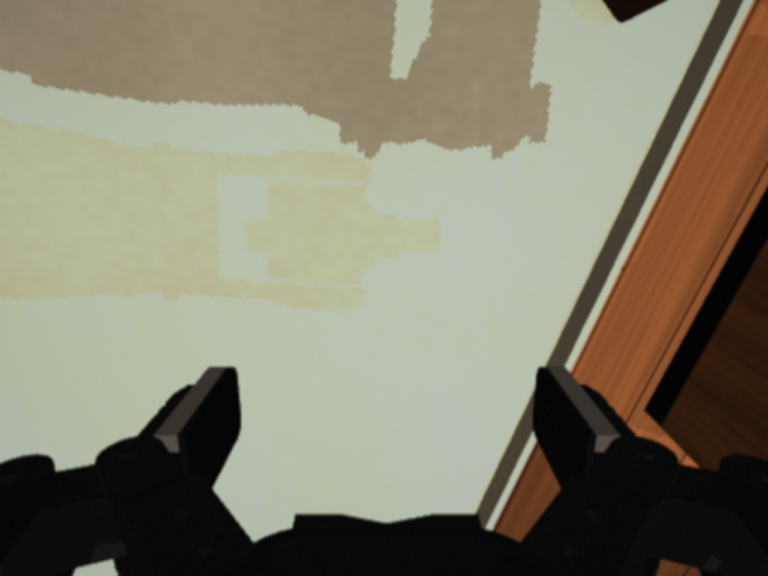

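That picture still shows the start view, because the move was refused: each row needs every key. I'll resend it in full.

```bash
python3 -m inch '[{"x":0.8,"y":-0.04,"z":-0.1,"rx":0,"ry":0,"rz":0,"fingers":0},{"x":0.8,"y":-0.04,"z":-0.1,"rx":0,"ry":0,"rz":0,"fingers":0},{"x":0.8,"y":-0.04,"z":-0.1,"rx":0,"ry":0,"rz":0,"fingers":0},{"x":0.8,"y":-0.04,"z":-0.1,"rx":0,"ry":0,"rz":0,"fingers":0},{"x":0.8,"y":-0.04,"z":-0.1,"rx":0,"ry":0,"rz":0,"fingers":0},{"x":0.8,"y":-0.04,"z":-0.1,"rx":0,"ry":0,"rz":0,"fingers":0},{"x":0.8,"y":-0.04,"z":-0.1,"rx":0,"ry":0,"rz":0,"fingers":0},{"x":0.8,"y":-0.04,"z":-0.1,"rx":0,"ry":0,"rz":0,"fingers":0},{"x":0.8,"y":-0.04,"z":-0.1,"rx":0,"ry":0,"rz":0,"fingers":0},{"x":0.8,"y":-0.04,"z":-0.1,"rx":0,"ry":0,"rz":0,"fingers":0}]'
python3 - <<'E'
from h import *
import cv2,pickle
s=manip.state();w=cams.get_image('wrist')
pickle.dump((s,w),open('w1.pkl','wb'))
print(s['clock'],s['position'],np.round(s['tool_rot'],3).tolist())
cv2.imwrite('pics/w2.png',cv2.resize(w['img'],(768,576),interpolation=cv2.INTER_CUBIC)[:,:,::-1])
E
```

```text
clock: 1.35
position: [477.2, -399.2, 271.2]
tool_rot: [[0.944, 0.329, -0.0], [0.329, -0.944, 0.0], [-0.0, -0.0, -1.0]]
ft_force: [-0.6, -0.7, 0.0]
gripper_width: 0.997
grip_force: 0.0
1.35 [ 477.2222055  -399.24168756  271.1605545 ] [[0.944, 0.329, -0.0], [0.329, -0.944, 0.0], [-0.0, -0.0, -1.0]]
```

View pics/w2.png

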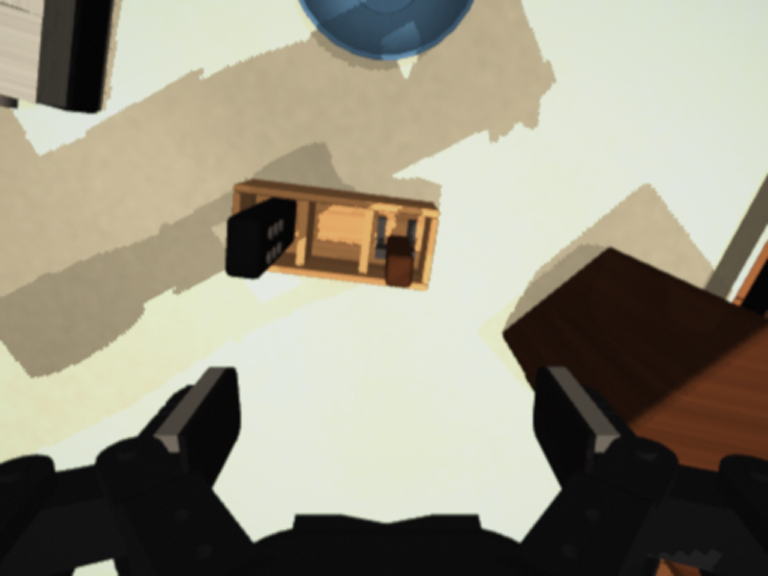

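The wrist view shows the lifter handle top at about (399,270), the prongs ahead of it at (381,230) and (411,230), the middle slot empty and the remote at left. The organizer's rim corners are at (237,182), (438,210) and (428,289).

Run:
```python
from h import *
import pickle
s,w=pickle.load(open('w1.pkl','rb'))
f=lambda u,v,z:onz(w,u/1.5,v/1.5,z,s)
g=f(399,270,131);print('grip',g,'tool delta',s['tool_rot'].T@(g-s['position']))
for p in[(387,255),(412,256),(411,287),(386,285)]:print('top',f(*p,131)[:2])
c=[f(*p,55)[:2] for p in[(237,182),(438,210),(428,289)]];print(c)
a=c[0]-c[1];b=c[1]-c[2];print(np.hypot(*a),np.hypot(*b),'yaw from y axis',np.arctan2(-a[0],a[1]),'x axis',np.arctan2(b[1],b[0]))
print('centre',(c[0]+c[2])/2)
```

```text
grip [ 477.5969465  -406.23060042  131.        ] tool delta [ -1.90389195   6.75284393 140.15969701]
top [ 483.78905599 -396.60880965]
top [ 488.01066921 -410.56524658]
top [ 470.13635219 -416.44250238]
top [ 466.43211205 -402.02782584]
[array([ 482.9590759 , -284.40851102]), array([ 511.28514618, -426.13154059]), array([ 453.31308011, -440.13786171])]
144.5260646646452 59.64006602182587 yaw from y axis 0.1972697991865919 x axis 0.23706168969665273
centre [ 468.13607801 -362.27318636]
```

Run:
```python
from h import *
import pickle
s,w=pickle.load(open('w1.pkl','rb'));e=cams.get_image('side')
for (a,b) in [((505,335),(297,450)),((610,248),(381,490))]:
  best=min((np.linalg.norm(onz(w,a[0]/1.5,a[1]/1.5,z,s)-onz(e,b[0]/1.5,b[1]/1.5,z)),z) for z in range(60,330,3))
  X=onz(w,a[0]/1.5,a[1]/1.5,best[1],s);print(best,X, 'from lifter, tool:',s['tool_rot'].T@(X-np.array([477.6,-406.2,105])))
```

```text
(np.float64(38.066039446942284), 129) [ 459.71225151 -481.81802577  129.        ] from lifter, tool: [-41.74872495  65.5362975  -24.00197995]
(np.float64(0.9247675233263407), 105) [ 529.04424251 -530.54505765  105.        ] from lifter, tool: [ 7.72855423e+00  1.34344602e+02 -2.98142528e-02]
```

```bash
python3 -m inch '[{"x":-0.005,"y":0.017,"z":0.1,"rx":0,"ry":0,"rz":0.018,"fingers":0.2},{"x":-0.005,"y":0.017,"z":0.2,"rx":0,"ry":0,"rz":0.018,"fingers":0.2},{"x":-0.005,"y":0.017,"z":0.3,"rx":0,"ry":0,"rz":0.018,"fingers":0.2},{"x":-0.005,"y":0.017,"z":0.4,"rx":0,"ry":0,"rz":0.018,"fingers":0.2},{"x":-0.005,"y":0.017,"z":0.45,"rx":0,"ry":0,"rz":0.018,"fingers":0.2},{"x":-0.005,"y":0.017,"z":0.475,"rx":0,"ry":0,"rz":0.018,"fingers":0.2},{"x":-0.005,"y":0.017,"z":0.475,"rx":0,"ry":0,"rz":0.018,"fingers":0.2},{"x":-0.005,"y":0.017,"z":0.475,"rx":0,"ry":0,"rz":0.018,"fingers":0.2}]' 60
python3 -m inch '[{"x":0,"y":0,"z":0,"rx":0,"ry":0,"rz":0,"fingers":1},{"x":0,"y":0,"z":0,"rx":0,"ry":0,"rz":0,"fingers":1},{"x":0,"y":0,"z":0,"rx":0,"ry":0,"rz":0,"fingers":1},{"x":0,"y":0,"z":0,"rx":0,"ry":0,"rz":0,"fingers":1},{"x":0,"y":0,"z":0,"rx":0,"ry":0,"rz":0,"fingers":1},{"x":0,"y":0,"z":0,"rx":0,"ry":0,"rz":0,"fingers":1},{"x":0,"y":0,"z":0,"rx":0,"ry":0,"rz":0,"fingers":1},{"x":0,"y":0,"z":0,"rx":0,"ry":0,"rz":0,"fingers":1},{"x":0,"y":0,"z":0,"rx":0,"ry":0,"rz":0,"fingers":1},{"x":0,"y":0,"z":0,"rx":0,"ry":0,"rz":0,"fingers":1}]' 60
```

```text
clock: 2.25
position: [478.7, -406.5, 82.7]
tool_rot: [[0.956, 0.295, 0.001], [0.295, -0.956, -0.001], [0.001, 0.002, -1.0]]
ft_force: [0.2, -0.8, -0.6]
gripper_width: 0.798
grip_force: 0.0
clock: 3.25
position: [478.7, -405.9, 81.8]
tool_rot: [[0.955, 0.295, 0.001], [0.295, -0.955, -0.001], [0.001, 0.001, -1.0]]
ft_force: [-0.6, 1.0, 4.5]
gripper_width: 0.174
grip_force: 59.2
```

```bash
python3 -m inch '[{"x":0,"y":0,"z":-0.05,"rx":0,"ry":0,"rz":0,"fingers":1},{"x":0,"y":0,"z":-0.15,"rx":0,"ry":0,"rz":0,"fingers":1},{"x":0,"y":0,"z":-0.25,"rx":0,"ry":0,"rz":0,"fingers":1},{"x":0,"y":0,"z":-0.35,"rx":0,"ry":0,"rz":0,"fingers":1},{"x":0,"y":0,"z":-0.45,"rx":0,"ry":0,"rz":0,"fingers":1},{"x":0,"y":0,"z":-0.45,"rx":0,"ry":0,"rz":0,"fingers":1}]'
python3 -m inch '[{"x":0.03,"y":-0.08,"z":0,"rx":0,"ry":0,"rz":0.02,"fingers":1},{"x":0.07,"y":-0.18,"z":0,"rx":0,"ry":0,"rz":0.04,"fingers":1},{"x":0.11,"y":-0.29,"z":0,"rx":0,"ry":0,"rz":0.06,"fingers":1},{"x":0.155,"y":-0.4,"z":0,"rx":0,"ry":0,"rz":0.08,"fingers":1},{"x":0.195,"y":-0.51,"z":0,"rx":0,"ry":0,"rz":0.1,"fingers":1},{"x":0.235,"y":-0.61,"z":0,"rx":0,"ry":0,"rz":0.12,"fingers":1},{"x":0.265,"y":-0.69,"z":0,"rx":0,"ry":0,"rz":0.135,"fingers":1},{"x":0.287,"y":-0.743,"z":0,"rx":0,"ry":0,"rz":0.135,"fingers":1},{"x":0.287,"y":-0.743,"z":0,"rx":0,"ry":0,"rz":0.135,"fingers":1},{"x":0.287,"y":-0.743,"z":0,"rx":0,"ry":0,"rz":0.135,"fingers":1}]'
python3 - <<'E'
from h import *
import cv2,pickle
s=manip.state();w=cams.get_image('wrist')
pickle.dump((s,w),open('w2.pkl','wb'))
print(s['clock'],s['position'],s['ft_force'])
cv2.imwrite('pics/w3.png',cv2.resize(w['img'],(768,576),interpolation=cv2.INTER_CUBIC)[:,:,::-1])
E
```

```text
clock: 3.85
position: [479.4, -406.7, 267.2]
tool_rot: [[0.955, 0.295, 0.006], [0.295, -0.955, -0.006], [0.004, 0.008, -1.0]]
ft_force: [0.1, 0.7, -1.2]
gripper_width: 0.18
grip_force: 58.9
clock: 4.85
position: [500.2, -87.9, 260.7]
tool_rot: [[1.0, 0.031, -0.001], [0.031, -1.0, 0.0], [-0.001, -0.0, -1.0]]
ft_force: [-1.6, -0.7, -1.8]
gripper_width: 0.179
grip_force: 59.0
4.85 [500.1886634  -87.85457352 260.67008605] [-1.56921148 -0.6841164  -1.80173742]
```

View pics/w3.png

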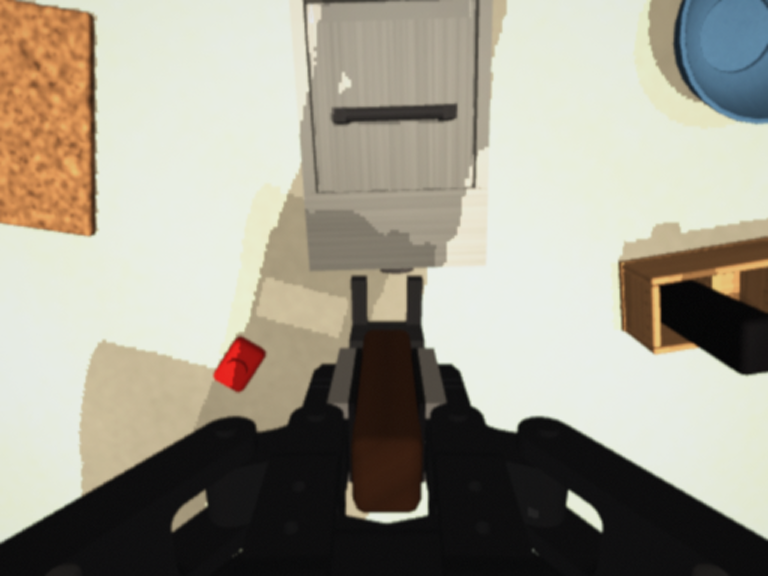

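The wrist view shows the bar from (334,115) to (456,112), the lip's edge from (315,191) to (474,187), and the held fork with its prong tips at (359,278) and (415,278).

Run:
```python
from h import *
import pickle
s,w=pickle.load(open('w2.pkl','rb'))
f=lambda u,v,z:onz(w,u/1.5,v/1.5,z,s)
a,b=f(334,115,98),f(456,112,98);bar=(a+b)/2;print('bar',a,b,np.hypot(*(a-b)[:2]),'yaw',np.arctan2(-(a-b)[0],(a-b)[1]))
l,r=f(315,191,76),f(474,187,76);lip=(l+r)/2;print('lip',l,r)
for p in[(352,278),(366,278),(408,278),(422,278)]:print('tip',(s['tool_rot'].T@(f(*p,194)-s['position'])).round(1))
for p in[(357,324),(416,324)]:print('back plate top(209)',(s['tool_rot'].T@(f(*p,209)-s['position'])).round(1))
```

```text
bar [584.29380376 -54.35094582  98.        ] [ 588.12555826 -125.21750036   98.        ] 70.97007042065943 yaw 0.054017398394962016
lip [538.17576114 -39.8713988   76.        ] [ 543.89494387 -143.01861757   76.        ]
tip [ 12.9 -15.6  66.7]
tip [12.9 -9.4 66.7]
tip [12.9  8.9 66.7]
tip [12.9 15.  66.7]
back plate top(209) [ -2.8 -12.8  51.7]
back plate top(209) [-2.9 11.8 51.7]
```

```bash
python3 -m inch '[{"x":0.06,"y":0.007,"z":0,"rx":0,"ry":0,"rz":-0.0115,"fingers":1},{"x":0.132,"y":0.0135,"z":0,"rx":0,"ry":0,"rz":-0.0115,"fingers":1},{"x":0.132,"y":0.0135,"z":0.08,"rx":0,"ry":0,"rz":-0.0115,"fingers":1},{"x":0.132,"y":0.0135,"z":0.16,"rx":0,"ry":0,"rz":-0.0115,"fingers":1},{"x":0.132,"y":0.0135,"z":0.21,"rx":0,"ry":0,"rz":-0.0115,"fingers":1},{"x":0.132,"y":0.0135,"z":0.24,"rx":0,"ry":0,"rz":-0.0115,"fingers":1},{"x":0.132,"y":0.0135,"z":0.25,"rx":0,"ry":0,"rz":-0.0115,"fingers":1},{"x":0.132,"y":0.0135,"z":0.25,"rx":0,"ry":0,"rz":-0.0115,"fingers":1},{"x":0.132,"y":0.0135,"z":0.25,"rx":0,"ry":0,"rz":-0.0115,"fingers":1}]'
python3 - <<'E'
from h import *
import cv2,pickle
s=manip.state();w=cams.get_image('wrist');d=cams.get_image('side');c=cams.get_image('scene')
pickle.dump((s,w,d,c),open('w3.pkl','wb'))
L=np.array([s['position'][0]-1,s['position'][1],s['position'][2]-75.8]);
for n,q in(('w',w),('side',d),('scene',c)):
  print(n,proj(q,L+[14,0,5],s).round(1),proj(q,np.array([586.2,-89.8,98.]),s).round(1))
a=cv2.resize(d['img'][180:250,215:302],(400,322),interpolation=cv2.INTER_CUBIC)
b=cv2.resize(c['img'][140:230,170:262],(329,322),interpolation=cv2.INTER_CUBIC)
x=np.hstack([a,b]);y=cv2.resize(w['img'][0:200,100:420],(432,270));y=np.pad(y,((0,0),(0,x.shape[1]-432),(0,0)))
cv2.imwrite('pics/c2.png',np.vstack([x,y])[:,:,::-1])
E
```

```text
clock: 5.8
position: [553.7, -92.1, 162.4]
tool_rot: [[0.999, 0.053, 0.002], [0.053, -0.999, -0.0], [0.002, 0.0, -1.0]]
ft_force: [0.5, -0.1, -1.3]
gripper_width: 0.18
grip_force: 59.1
w [259.4 183.8] [257.5 156.4]
side [257.3 205.5] [263.9 202.9]
scene [219.2 177.7] [215.  179.4]
```

View pics/c2.png

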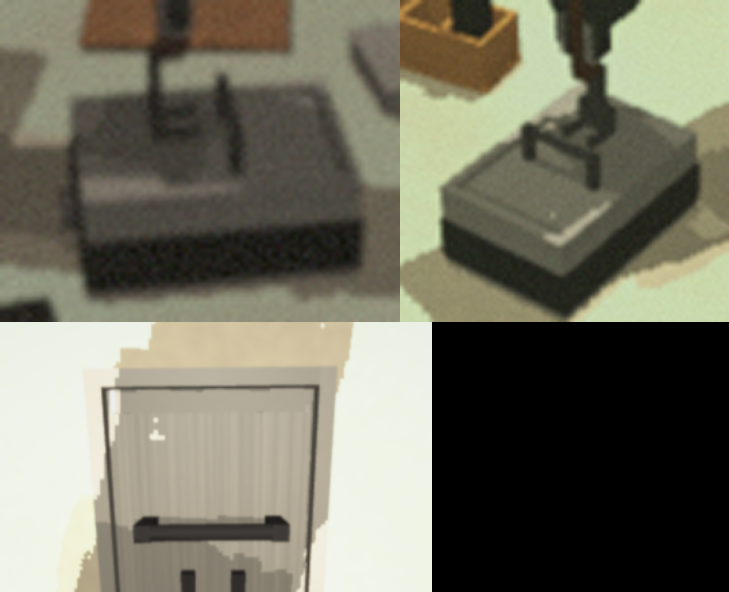

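The crops show the fork centred in front of the bar and above the lip. In the wrist part the prongs are at 188 and 238 and the bar runs from 134 to 289. Next I'll lower, go under the bar and raise.

```bash
python3 -m inch '[{"x":0,"y":0,"z":0.008,"rx":0,"ry":0,"rz":0,"fingers":1},{"x":0,"y":0,"z":0.015,"rx":0,"ry":0,"rz":0,"fingers":1},{"x":0,"y":0,"z":0.015,"rx":0,"ry":0,"rz":0,"fingers":1},{"x":0,"y":0,"z":0.015,"rx":0,"ry":0,"rz":0,"fingers":1}]'
python3 -m inch '[{"x":0.01,"y":0,"z":0,"rx":0,"ry":0,"rz":0,"fingers":1},{"x":0.02,"y":0,"z":0,"rx":0,"ry":0,"rz":0,"fingers":1},{"x":0.03,"y":0,"z":0,"rx":0,"ry":0,"rz":0,"fingers":1},{"x":0.04,"y":0,"z":0,"rx":0,"ry":0,"rz":0,"fingers":1},{"x":0.05,"y":0,"z":0,"rx":0,"ry":0,"rz":0,"fingers":1},{"x":0.06,"y":0,"z":0,"rx":0,"ry":0,"rz":0,"fingers":1},{"x":0.07,"y":0,"z":0,"rx":0,"ry":0,"rz":0,"fingers":1},{"x":0.08,"y":0,"z":0,"rx":0,"ry":0,"rz":0,"fingers":1},{"x":0.085,"y":0,"z":0,"rx":0,"ry":0,"rz":0,"fingers":1},{"x":0.085,"y":0,"z":0,"rx":0,"ry":0,"rz":0,"fingers":1}]'
```

```text
clock: 6.35
position: [553.3, -91.8, 155.2]
tool_rot: [[0.999, 0.053, -0.0], [0.053, -0.999, 0.0], [-0.0, -0.0, -1.0]]
ft_force: [0.1, 0.4, -2.3]
gripper_width: 0.182
grip_force: 59.1
clock: 7.35
position: [587.4, -90.0, 155.2]
tool_rot: [[0.999, 0.053, -0.0], [0.053, -0.999, 0.0], [-0.0, -0.0, -1.0]]
ft_force: [-0.5, -0.5, -1.0]
gripper_width: 0.184
grip_force: 59.1
```

```bash
python3 -m inch '[{"x":0,"y":0,"z":-0.005,"rx":0,"ry":0,"rz":0,"fingers":1},{"x":0,"y":0,"z":-0.01,"rx":0,"ry":0,"rz":0,"fingers":1},{"x":0,"y":0,"z":-0.015,"rx":0,"ry":0,"rz":0,"fingers":1},{"x":0,"y":0,"z":-0.018,"rx":0,"ry":0,"rz":0,"fingers":1},{"x":0,"y":0,"z":-0.018,"rx":0,"ry":0,"rz":0,"fingers":1},{"x":0,"y":0,"z":-0.018,"rx":0,"ry":0,"rz":0,"fingers":1}]'
python3 -m inch '[{"x":0.0025,"y":0,"z":0,"rx":0,"ry":0,"rz":0,"fingers":1},{"x":0.005,"y":0,"z":0,"rx":0,"ry":0,"rz":0,"fingers":1},{"x":0.0075,"y":0,"z":0,"rx":0,"ry":0,"rz":0,"fingers":1},{"x":0.01,"y":0,"z":0,"rx":0,"ry":0,"rz":0,"fingers":1},{"x":0.0125,"y":0,"z":0,"rx":0,"ry":0,"rz":0,"fingers":1},{"x":0.015,"y":0,"z":0,"rx":0,"ry":0,"rz":0,"fingers":1}]'
python3 -m inch '[{"x":0.002,"y":0,"z":0,"rx":0,"ry":0,"rz":0,"fingers":1},{"x":0.004,"y":0,"z":0,"rx":0,"ry":0,"rz":0,"fingers":1},{"x":0.006,"y":0,"z":0,"rx":0,"ry":0,"rz":0,"fingers":1},{"x":0.008,"y":0,"z":0,"rx":0,"ry":0,"rz":0,"fingers":1},{"x":0.01,"y":0,"z":0,"rx":0,"ry":0,"rz":0,"fingers":1}]'
```

```text
clock: 7.95
position: [587.2, -90.0, 162.5]
tool_rot: [[0.999, 0.053, 0.0], [0.053, -0.999, 0.0], [0.0, -0.0, -1.0]]
ft_force: [-0.5, 0.4, -1.0]
gripper_width: 0.178
grip_force: 59.1
clock: 8.55
position: [593.3, -89.7, 162.4]
tool_rot: [[0.999, 0.053, -0.0], [0.053, -0.999, 0.0], [-0.0, -0.0, -1.0]]
ft_force: [-1.7, -0.3, -1.3]
gripper_width: 0.177
grip_force: 59.1
clock: 9.05
position: [597.3, -89.4, 162.4]
tool_rot: [[0.999, 0.053, -0.0], [0.053, -0.999, 0.0], [-0.0, -0.0, -1.0]]
ft_force: [-1.0, -0.2, -1.2]
gripper_width: 0.18
grip_force: 59.1
```

```bash
for i in 1 2; do python3 -m inch '[{"x":0.001,"y":0,"z":0,"rx":0,"ry":0,"rz":0,"fingers":1},{"x":0.002,"y":0,"z":0,"rx":0,"ry":0,"rz":0,"fingers":1},{"x":0.003,"y":0,"z":0,"rx":0,"ry":0,"rz":0,"fingers":1}]' | egrep 'position|ft_force'; done
```

```text
position: [598.4, -89.4, 162.5]
ft_force: [-1.8, -0.6, -1.4]
position: [599.7, -89.3, 162.5]
ft_force: [-1.7, -1.2, -2.4]
```

```bash
python3 -m inch '[{"x":0.001,"y":0,"z":0,"rx":0,"ry":0,"rz":0,"fingers":1},{"x":0.002,"y":0,"z":0,"rx":0,"ry":0,"rz":0,"fingers":1}]' | egrep 'position|ft_force'
```

```text
position: [600.5, -89.3, 162.5]
ft_force: [-1.3, -0.7, -1.5]
```

```bash
python3 -m inch '[{"x":0.001,"y":0,"z":0,"rx":0,"ry":0,"rz":0,"fingers":1},{"x":0.002,"y":0,"z":0,"rx":0,"ry":0,"rz":0,"fingers":1}]' | egrep 'position|ft_force'
```

```text
position: [601.2, -89.2, 162.5]
ft_force: [-1.7, 0.2, -2.4]
```

```bash
python3 -m inch '[{"x":0.001,"y":0,"z":0,"rx":0,"ry":0,"rz":0,"fingers":1},{"x":0.002,"y":0,"z":0,"rx":0,"ry":0,"rz":0,"fingers":1}]' | egrep 'position|ft_force'
```

```text
position: [602.0, -89.2, 162.5]
ft_force: [-0.6, -0.0, -2.3]
```

```bash
python3 -m inch '[{"x":0.001,"y":0,"z":0,"rx":0,"ry":0,"rz":0,"fingers":1},{"x":0.002,"y":0,"z":0,"rx":0,"ry":0,"rz":0,"fingers":1}]' | egrep 'position|ft_force'
```

```text
position: [602.9, -89.2, 162.5]
ft_force: [-1.5, -0.2, -1.9]
```

```bash
python3 -m inch '[{"x":0.001,"y":0,"z":0,"rx":0,"ry":0,"rz":0,"fingers":1}]' | egrep 'position|ft_force'; python3 -m inch '[{"x":0.0005,"y":0,"z":0,"rx":0,"ry":0,"rz":0,"fingers":1},{"x":0.0005,"y":0,"z":0,"rx":0,"ry":0,"rz":0,"fingers":1}]' | egrep 'position|ft_force'
```

```text
position: [603.2, -89.1, 162.5]
ft_force: [-1.9, -0.6, -1.1]
position: [603.5, -89.1, 162.5]
ft_force: [-0.8, -0.1, -1.0]
```

```bash
python3 -m inch '[{"x":0.001,"y":0,"z":0,"rx":0,"ry":0,"rz":0,"fingers":1},{"x":0.002,"y":0,"z":0,"rx":0,"ry":0,"rz":0,"fingers":1}]' | egrep 'position|ft_force'
```

```text
position: [604.2, -89.1, 162.5]
ft_force: [-1.7, -0.5, -1.0]
```

```bash
python3 -m inch '[{"x":0.001,"y":0,"z":0,"rx":0,"ry":0,"rz":0,"fingers":1},{"x":0.002,"y":0,"z":0,"rx":0,"ry":0,"rz":0,"fingers":1}]' | egrep 'position|ft_force'
python3 - <<'E'
from h import *
import cv2,pickle
s=manip.state();w=cams.get_image('wrist');c=cams.get_image('scene')
b=cv2.resize(c['img'][140:230,170:262],(329,322),interpolation=cv2.INTER_CUBIC)
y=cv2.resize(w['img'][0:230,100:420],(448,322),interpolation=cv2.INTER_CUBIC)
cv2.imwrite('pics/c3.png',np.hstack([y,b])[:,:,::-1])
print(s['position'])
E
```

```text
position: [604.9, -89.2, 162.4]
ft_force: [-2.5, -0.8, -0.4]
[604.8742916  -89.15885501 162.43831896]
```

View pics/c3.png

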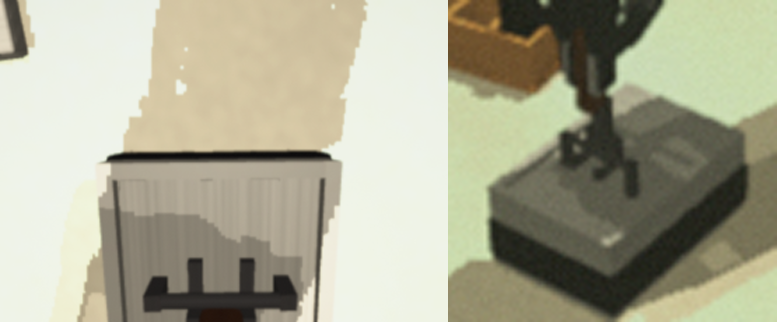

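The lid has moved: its back edge now sits at the channel's end (v≈180), and the fork tips show past the bar at (196,262) and (247,262). I'll feel for the stop in fine steps.

```bash
for i in 1 ; do python3 -m inch '[{"x":0.001,"y":0,"z":0,"rx":0,"ry":0,"rz":0,"fingers":1},{"x":0.001,"y":0,"z":0,"rx":0,"ry":0,"rz":0,"fingers":1}]' | egrep 'position|ft_force'; done
```

```text
position: [605.1, -89.1, 162.4]
ft_force: [-4.6, -1.6, 0.3]
```

```bash
for i in 1 ; do python3 -m inch '[{"x":0.001,"y":0,"z":0,"rx":0,"ry":0,"rz":0,"fingers":1},{"x":0.001,"y":0,"z":0,"rx":0,"ry":0,"rz":0,"fingers":1}]' | egrep 'position|ft_force'; done
```

```text
position: [605.3, -89.1, 162.4]
ft_force: [-7.5, -1.9, 0.9]
```

The force has risen to 7.5 N, so this is the stop. I'll relieve it slightly and lift.

```bash
python3 -m inch '[{"x":-0.001,"y":0,"z":0,"rx":0,"ry":0,"rz":0,"fingers":1},{"x":-0.001,"y":0,"z":-0.003,"rx":0,"ry":0,"rz":0,"fingers":1},{"x":-0.001,"y":0,"z":-0.006,"rx":0,"ry":0,"rz":0,"fingers":1},{"x":-0.001,"y":0,"z":-0.009,"rx":0,"ry":0,"rz":0,"fingers":1},{"x":-0.001,"y":0,"z":-0.012,"rx":0,"ry":0,"rz":0,"fingers":1},{"x":-0.001,"y":0,"z":-0.012,"rx":0,"ry":0,"rz":0,"fingers":1}]'
python3 -m inch '[{"x":0,"y":0,"z":-0.005,"rx":0,"ry":0,"rz":0,"fingers":1},{"x":0,"y":0,"z":-0.01,"rx":0,"ry":0,"rz":0,"fingers":1},{"x":0,"y":0,"z":-0.02,"rx":0,"ry":0,"rz":0,"fingers":1},{"x":0,"y":0,"z":-0.03,"rx":0,"ry":0,"rz":0,"fingers":1},{"x":0,"y":0,"z":-0.04,"rx":0,"ry":0,"rz":0,"fingers":1},{"x":0,"y":0,"z":-0.05,"rx":0,"ry":0,"rz":0,"fingers":1},{"x":0,"y":0,"z":-0.05,"rx":0,"ry":0,"rz":0,"fingers":1},{"x":0,"y":0,"z":-0.05,"rx":0,"ry":0,"rz":0,"fingers":1}]'
```

```text
clock: 12.25
position: [605.6, -88.9, 167.1]
tool_rot: [[0.999, 0.053, 0.0], [0.053, -0.999, 0.0], [0.0, -0.0, -1.0]]
ft_force: [-1.0, 1.1, -6.6]
gripper_width: 0.182
grip_force: 58.5
clock: 13.05
position: [605.4, -89.0, 187.3]
tool_rot: [[0.999, 0.053, 0.0], [0.053, -0.999, 0.0], [0.0, -0.0, -1.0]]
ft_force: [0.0, 0.1, -8.1]
gripper_width: 0.18
grip_force: 58.7
```

The wrist load is about 7 N, so the lid is hanging on the fork. I'll raise it further and measure the trivet by colour in the two fixed cameras.

```bash
python3 -m inch '[{"x":0,"y":0,"z":-0.02,"rx":0,"ry":0,"rz":0,"fingers":1},{"x":0,"y":0,"z":-0.04,"rx":0,"ry":0,"rz":0,"fingers":1},{"x":0,"y":0,"z":-0.06,"rx":0,"ry":0,"rz":0,"fingers":1},{"x":0,"y":0,"z":-0.075,"rx":0,"ry":0,"rz":0,"fingers":1},{"x":0,"y":0,"z":-0.08,"rx":0,"ry":0,"rz":0,"fingers":1},{"x":0,"y":0,"z":-0.08,"rx":0,"ry":0,"rz":0,"fingers":1}]' | egrep 'pos|ft'
python3 - <<'E'
from h import *
import cv2,pickle
def rect(d,u,v):
    h=cv2.cvtColor(d['img'],cv2.COLOR_RGB2HSV)
    m=cv2.inRange(h,(5,110,60),(22,255,255)); m=cv2.morphologyEx(m,cv2.MORPH_CLOSE,np.ones((3,3)))
    n,lab,st,_=cv2.connectedComponentsWithStats(m); k=lab[v,u]
    c=max(cv2.findContours((lab==k).astype(np.uint8),cv2.RETR_EXTERNAL,cv2.CHAIN_APPROX_NONE)[0],key=len)[:,0]
    P=np.array([onz(d,a,b,8)[:2] for a,b in c],np.float32)
    return k,st[k],cv2.minAreaRect(P)
print(rect(cams.get_image('scene'),305,254))
print(rect(cams.get_image('side'),256,180))
s=manip.state();w=cams.get_image('wrist');c=cams.get_image('scene')
b=cv2.resize(c['img'][90:290,160:360],(400,400),interpolation=cv2.INTER_CUBIC)
y=cv2.resize(w['img'][:,80:432],(367,400),interpolation=cv2.INTER_CUBIC)
cv2.imwrite('pics/c4.png',np.hstack([y,b])[:,:,::-1])
E
```

```text
position: [605.5, -89.0, 219.6]
ft_force: [-0.5, 0.5, -8.4]
(np.int32(24), array([ 263,  224,   86,   63, 2845], dtype=int32), ((584.8700561523438, 217.36529541015625), (155.46554565429688, 167.0923614501953), 82.92962646484375))
(np.int32(63), array([233, 170,  45,  20, 678], dtype=int32), ((581.6256713867188, 214.25286865234375), (144.89669799804688, 162.1466064453125), 84.77664184570312))
```

View pics/c4.png

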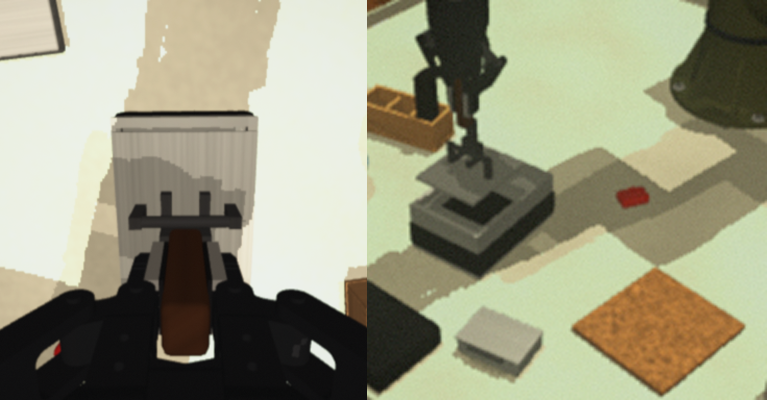

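The lid hangs level on the fork, with the bar at about (186,217) in the left part. The trivet is at (585,217) with a yaw of about -0.12. I'll carry the lid over smoothly.

```bash
python3 -m inch '[{"x":0,"y":-0.008,"z":0,"rx":0,"ry":0,"rz":0,"fingers":1},{"x":0,"y":-0.025,"z":0,"rx":0,"ry":0,"rz":0,"fingers":1},{"x":0,"y":-0.05,"z":0,"rx":0,"ry":0,"rz":0,"fingers":1},{"x":0,"y":-0.085,"z":0,"rx":0,"ry":0,"rz":0,"fingers":1},{"x":0,"y":-0.125,"z":0,"rx":0,"ry":0,"rz":0,"fingers":1},{"x":0,"y":-0.17,"z":0,"rx":0,"ry":0,"rz":0,"fingers":1},{"x":0,"y":-0.215,"z":0,"rx":0,"ry":0,"rz":0,"fingers":1},{"x":0,"y":-0.26,"z":0,"rx":0,"ry":0,"rz":0,"fingers":1},{"x":0,"y":-0.305,"z":0,"rx":0,"ry":0,"rz":0,"fingers":1},{"x":0,"y":-0.35,"z":0,"rx":0,"ry":0,"rz":0,"fingers":1}]' | egrep 'pos|ft'
python3 -m inch '[{"x":0.002,"y":-0.045,"z":0,"rx":0,"ry":0,"rz":0.008,"fingers":1},{"x":0.002,"y":-0.09,"z":0,"rx":0,"ry":0,"rz":0.018,"fingers":1},{"x":0.002,"y":-0.135,"z":0,"rx":0,"ry":0,"rz":0.03,"fingers":1},{"x":0.002,"y":-0.18,"z":0,"rx":0,"ry":0,"rz":0.042,"fingers":1},{"x":0.002,"y":-0.225,"z":0,"rx":0,"ry":0,"rz":0.054,"fingers":1},{"x":0.002,"y":-0.27,"z":0,"rx":0,"ry":0,"rz":0.064,"fingers":1},{"x":0.002,"y":-0.315,"z":0,"rx":0,"ry":0,"rz":0.074,"fingers":1},{"x":0.002,"y":-0.355,"z":0,"rx":0,"ry":0,"rz":0.082,"fingers":1},{"x":0.002,"y":-0.385,"z":0,"rx":0,"ry":0,"rz":0.086,"fingers":1},{"x":0.002,"y":-0.405,"z":0,"rx":0,"ry":0,"rz":0.088,"fingers":1}]' | egrep 'pos|ft'
python3 -m inch '[{"x":0,"y":-0.008,"z":0,"rx":0,"ry":0,"rz":0,"fingers":1},{"x":0,"y":-0.011,"z":0,"rx":0,"ry":0,"rz":0,"fingers":1},{"x":0,"y":-0.011,"z":0,"rx":0,"ry":0,"rz":0,"fingers":1},{"x":0,"y":-0.011,"z":0,"rx":0,"ry":0,"rz":0,"fingers":1},{"x":0,"y":-0.011,"z":0,"rx":0,"ry":0,"rz":0,"fingers":1}]'
```

```text
position: [597.9, 52.5, 219.3]
ft_force: [-0.4, 0.4, -7.5]
position: [590.0, 214.0, 219.2]
ft_force: [-0.5, -0.5, -7.5]
clock: 16.35
position: [590.9, 216.5, 219.3]
tool_rot: [[0.992, -0.123, 0.0], [-0.123, -0.992, -0.0], [0.0, 0.0, -1.0]]
ft_force: [-0.8, 0.4, -7.7]
gripper_width: 0.175
grip_force: 58.8
```

Run:
```python
from h import *
import cv2,pickle
s=manip.state();w=cams.get_image('wrist');c=cams.get_image('scene')
pickle.dump((s,w,c),open('w5.pkl','wb'))
print(s['clock'],s['position'],s['tool_rot'][:,0])
# trivet edges in wrist: cork mask, outer contour on plane z=10
h=cv2.cvtColor(w['img'],cv2.COLOR_RGB2HSV);m=cv2.inRange(h,(5,100,60),(22,255,255));m[250:]=0
cs=max(cv2.findContours(m,cv2.RETR_EXTERNAL,cv2.CHAIN_APPROX_NONE)[0],key=len)[:,0]
P=np.array([onz(w,a,b,10,s)[:2] for a,b in cs]);y=-0.124;R=np.array([[np.cos(y),np.sin(y)],[-np.sin(y),np.cos(y)]])
Q=(P-[585,217.4])@R.T
print(len(cs),'extent along trivet axes',Q.min(0),Q.max(0), cs.min(0),cs.max(0))
x=np.hstack([cv2.resize(w['img'],(448,336)),cv2.resize(c['img'][180:330,240:390],(336,336),interpolation=cv2.INTER_CUBIC)])
cv2.imwrite('pics/c5.png',x[:,:,::-1])
```

```text
16.35 [590.9107332  216.52448538 219.33744013] [ 9.92361212e-01 -1.23366205e-01  6.63797940e-05]
578 extent along trivet axes [-84.01110867 -77.50955103] [77.84333858 75.2916017 ] [184  93] [333 239]
```

```bash
python3 -m inch '[{"x":-0.004,"y":0,"z":0.01,"rx":0,"ry":0,"rz":0,"fingers":1},{"x":-0.007,"y":0,"z":0.035,"rx":0,"ry":0,"rz":0,"fingers":1},{"x":-0.007,"y":0,"z":0.07,"rx":0,"ry":0,"rz":0,"fingers":1},{"x":-0.007,"y":0,"z":0.11,"rx":0,"ry":0,"rz":0,"fingers":1},{"x":-0.007,"y":0,"z":0.15,"rx":0,"ry":0,"rz":0,"fingers":1},{"x":-0.007,"y":0,"z":0.19,"rx":0,"ry":0,"rz":0,"fingers":1},{"x":-0.007,"y":0,"z":0.22,"rx":0,"ry":0,"rz":0,"fingers":1},{"x":-0.007,"y":0,"z":0.24,"rx":0,"ry":0,"rz":0,"fingers":1},{"x":-0.007,"y":0,"z":0.25,"rx":0,"ry":0,"rz":0,"fingers":1},{"x":-0.007,"y":0,"z":0.25,"rx":0,"ry":0,"rz":0,"fingers":1}]' | egrep 'pos|ft'
python3 -m inch '[{"x":0,"y":0,"z":0.0025,"rx":0,"ry":0,"rz":0,"fingers":1},{"x":0,"y":0,"z":0.005,"rx":0,"ry":0,"rz":0,"fingers":1},{"x":0,"y":0,"z":0.0075,"rx":0,"ry":0,"rz":0,"fingers":1},{"x":0,"y":0,"z":0.01,"rx":0,"ry":0,"rz":0,"fingers":1},{"x":0,"y":0,"z":0.0125,"rx":0,"ry":0,"rz":0,"fingers":1},{"x":0,"y":0,"z":0.015,"rx":0,"ry":0,"rz":0,"fingers":1}]' | egrep 'pos|ft'
python3 -m inch '[{"x":0,"y":0,"z":0.0015,"rx":0,"ry":0,"rz":0,"fingers":1},{"x":0,"y":0,"z":0.003,"rx":0,"ry":0,"rz":0,"fingers":1},{"x":0,"y":0,"z":0.0045,"rx":0,"ry":0,"rz":0,"fingers":1},{"x":0,"y":0,"z":0.006,"rx":0,"ry":0,"rz":0,"fingers":1},{"x":0,"y":0,"z":0.0075,"rx":0,"ry":0,"rz":0,"fingers":1}]' | egrep 'pos|ft'
```

```text
position: [588.0, 217.3, 118.9]
ft_force: [-0.7, 0.3, -7.4]
position: [588.1, 217.3, 113.2]
ft_force: [0.3, 0.7, -7.4]
position: [588.1, 217.3, 110.3]
ft_force: [0.0, 0.6, -7.8]
```

```bash
python3 -m inch '[{"x":0,"y":0,"z":0.0015,"rx":0,"ry":0,"rz":0,"fingers":1},{"x":0,"y":0,"z":0.003,"rx":0,"ry":0,"rz":0,"fingers":1},{"x":0,"y":0,"z":0.0045,"rx":0,"ry":0,"rz":0,"fingers":1},{"x":0,"y":0,"z":0.006,"rx":0,"ry":0,"rz":0,"fingers":1}]' | egrep 'pos|ft'
python3 -m inch '[{"x":0,"y":0,"z":0.002,"rx":0,"ry":0,"rz":0,"fingers":1},{"x":0,"y":0,"z":0.004,"rx":0,"ry":0,"rz":0,"fingers":1},{"x":0,"y":0,"z":0.006,"rx":0,"ry":0,"rz":0,"fingers":1}]' | egrep 'pos|ft'
```

```text
position: [588.2, 217.5, 108.3]
ft_force: [-1.1, 0.8, -0.7]
position: [588.1, 217.3, 105.5]
ft_force: [-0.4, 0.4, -1.1]
```

The load came off at about z=109, so the lid is down. I'll lower the fork clear of the bar, back it out and raise.

```bash
python3 -m inch '[{"x":0,"y":0,"z":0.005,"rx":0,"ry":0,"rz":0,"fingers":1},{"x":0.004,"y":0,"z":0.01,"rx":0,"ry":0,"rz":0,"fingers":1},{"x":0,"y":0,"z":0.0135,"rx":0,"ry":0,"rz":0,"fingers":1},{"x":0,"y":0,"z":0.0135,"rx":0,"ry":0,"rz":0,"fingers":1},{"x":0,"y":0,"z":0.0135,"rx":0,"ry":0,"rz":0,"fingers":1}]' | egrep 'pos|ft'
python3 -m inch '[{"x":-0.01,"y":0,"z":0,"rx":0,"ry":0,"rz":0,"fingers":1},{"x":-0.02,"y":0,"z":0,"rx":0,"ry":0,"rz":0,"fingers":1},{"x":-0.035,"y":0,"z":0,"rx":0,"ry":0,"rz":0,"fingers":1},{"x":-0.05,"y":0,"z":0,"rx":0,"ry":0,"rz":0,"fingers":1},{"x":-0.07,"y":0,"z":0,"rx":0,"ry":0,"rz":0,"fingers":1},{"x":-0.09,"y":0,"z":0,"rx":0,"ry":0,"rz":0,"fingers":1},{"x":-0.11,"y":0,"z":0,"rx":0,"ry":0,"rz":0,"fingers":1},{"x":-0.125,"y":0,"z":0,"rx":0,"ry":0,"rz":0,"fingers":1},{"x":-0.125,"y":0,"z":0,"rx":0,"ry":0,"rz":0,"fingers":1}]' | egrep 'pos|ft'
python3 -m inch '[{"x":0,"y":0,"z":-0.08,"rx":0,"ry":0,"rz":0,"fingers":1},{"x":0,"y":0,"z":-0.18,"rx":0,"ry":0,"rz":0,"fingers":1},{"x":0,"y":0,"z":-0.28,"rx":0,"ry":0,"rz":0,"fingers":1},{"x":0,"y":0,"z":-0.36,"rx":0,"ry":0,"rz":0,"fingers":1},{"x":0,"y":0,"z":-0.42,"rx":0,"ry":0,"rz":0,"fingers":1},{"x":0,"y":0,"z":-0.42,"rx":0,"ry":0,"rz":0,"fingers":1},{"x":0,"y":0,"z":-0.42,"rx":0,"ry":0,"rz":0,"fingers":1}]' | egrep 'pos|ft|clock'
```

```text
position: [588.1, 217.3, 100.1]
ft_force: [-0.1, 0.4, -1.3]
position: [537.7, 223.7, 100.2]
ft_force: [-0.1, 0.7, -1.6]
clock: 21.35
position: [538.4, 223.4, 267.5]
ft_force: [0.0, 0.7, -2.2]
```

```bash
python3 -m inch '[{"x":0,"y":0.04,"z":0,"rx":0,"ry":0,"rz":0,"fingers":1},{"x":0,"y":0.11,"z":0,"rx":0,"ry":0,"rz":0,"fingers":1},{"x":0,"y":0.2,"z":0,"rx":0,"ry":0,"rz":0,"fingers":1},{"x":0,"y":0.29,"z":0,"rx":0,"ry":0,"rz":0,"fingers":1},{"x":0,"y":0.38,"z":0,"rx":0,"ry":0,"rz":0,"fingers":1},{"x":0,"y":0.47,"z":0,"rx":0,"ry":0,"rz":0,"fingers":1},{"x":0,"y":0.56,"z":0,"rx":0,"ry":0,"rz":0,"fingers":1},{"x":0,"y":0.65,"z":0,"rx":0,"ry":0,"rz":0,"fingers":1},{"x":0,"y":0.73,"z":0,"rx":0,"ry":0,"rz":0,"fingers":1},{"x":0,"y":0.8,"z":0,"rx":0,"ry":0,"rz":0,"fingers":1}]' | egrep 'pos|ft'
python3 -m inch '[{"x":0.045,"y":0.07,"z":0,"rx":0,"ry":0,"rz":-0.03,"fingers":1},{"x":0.045,"y":0.16,"z":0,"rx":0,"ry":0,"rz":-0.06,"fingers":1},{"x":0.045,"y":0.25,"z":0,"rx":0,"ry":0,"rz":-0.09,"fingers":1},{"x":0.045,"y":0.34,"z":0,"rx":0,"ry":0,"rz":-0.12,"fingers":1},{"x":0.045,"y":0.44,"z":0,"rx":0,"ry":0,"rz":-0.15,"fingers":1},{"x":0.045,"y":0.54,"z":0,"rx":0,"ry":0,"rz":-0.18,"fingers":1},{"x":0.045,"y":0.63,"z":0,"rx":0,"ry":0,"rz":-0.21,"fingers":1},{"x":0.045,"y":0.7,"z":0,"rx":0,"ry":0,"rz":-0.2115,"fingers":1},{"x":0.045,"y":0.75,"z":0,"rx":0,"ry":0,"rz":-0.2115,"fingers":1},{"x":0.045,"y":0.78,"z":0,"rx":0,"ry":0,"rz":-0.2115,"fingers":1}]' | egrep 'pos|ft'
python3 -m inch '[{"x":0,"y":0,"z":0,"rx":0,"ry":0,"rz":0,"fingers":1},{"x":0,"y":0,"z":0,"rx":0,"ry":0,"rz":0,"fingers":1},{"x":0,"y":0,"z":0,"rx":0,"ry":0,"rz":0,"fingers":1}]'
python3 - <<'E'
from h import *
s=manip.state();T=np.array([478.7,-405.9,81.8]);print(s['tool_rot'].T@(T-s['position'])/400)
E
```

```text
position: [497.9, -96.3, 266.8]
ft_force: [0.5, 0.3, -2.5]
position: [477.2, -407.6, 266.3]
ft_force: [-0.7, 0.9, -0.7]
clock: 23.65
position: [478.8, -405.0, 268.1]
tool_rot: [[0.955, 0.296, -0.0], [0.296, -0.955, 0.0], [0.0, -0.0, -1.0]]
ft_force: [0.8, 1.1, -1.4]
gripper_width: 0.18
grip_force: 59.8
[-0.00099434  0.0020467   0.46569042]
```

```bash
python3 -m inch '[{"x":-0.001,"y":0.002,"z":0.05,"rx":0,"ry":0,"rz":0,"fingers":1},{"x":-0.001,"y":0.002,"z":0.12,"rx":0,"ry":0,"rz":0,"fingers":1},{"x":-0.001,"y":0.002,"z":0.19,"rx":0,"ry":0,"rz":0,"fingers":1},{"x":-0.001,"y":0.002,"z":0.25,"rx":0,"ry":0,"rz":0,"fingers":1},{"x":-0.001,"y":0.002,"z":0.3,"rx":0,"ry":0,"rz":0,"fingers":1},{"x":-0.001,"y":0.002,"z":0.33,"rx":0,"ry":0,"rz":0,"fingers":1},{"x":-0.001,"y":0.002,"z":0.345,"rx":0,"ry":0,"rz":0,"fingers":1},{"x":-0.001,"y":0.002,"z":0.355,"rx":0,"ry":0,"rz":0,"fingers":1},{"x":-0.001,"y":0.002,"z":0.355,"rx":0,"ry":0,"rz":0,"fingers":1}]' | egrep 'pos|ft'
python3 -m inch '[{"x":0,"y":0,"z":0.02,"rx":0,"ry":0,"rz":0,"fingers":1},{"x":0,"y":0,"z":0.04,"rx":0,"ry":0,"rz":0,"fingers":1},{"x":0,"y":0,"z":0.06,"rx":0,"ry":0,"rz":0,"fingers":1},{"x":0,"y":0,"z":0.08,"rx":0,"ry":0,"rz":0,"fingers":1},{"x":0,"y":0,"z":0.095,"rx":0,"ry":0,"rz":0,"fingers":1},{"x":0,"y":0,"z":0.102,"rx":0,"ry":0,"rz":0,"fingers":1},{"x":0,"y":0,"z":0.106,"rx":0,"ry":0,"rz":0,"fingers":1},{"x":0,"y":0,"z":0.106,"rx":0,"ry":0,"rz":0,"fingers":1}]' | egrep 'pos|ft'
```

```text
position: [478.6, -406.8, 126.4]
ft_force: [-0.2, 0.4, -1.7]
position: [478.5, -406.9, 83.7]
ft_force: [-0.1, -0.3, -1.4]
```

```bash
python3 -m inch '[{"x":0,"y":0,"z":0.001,"rx":0,"ry":0,"rz":0,"fingers":1},{"x":0,"y":0,"z":0.002,"rx":0,"ry":0,"rz":0,"fingers":1},{"x":0,"y":0,"z":0.003,"rx":0,"ry":0,"rz":0,"fingers":1},{"x":0,"y":0,"z":0.004,"rx":0,"ry":0,"rz":0,"fingers":1}]' | egrep 'pos|ft'
python3 -m inch '[{"x":0,"y":0,"z":0.0005,"rx":0,"ry":0,"rz":0,"fingers":1},{"x":0,"y":0,"z":0.001,"rx":0,"ry":0,"rz":0,"fingers":1}]' | egrep 'pos|ft'
```

```text
position: [478.5, -406.9, 82.2]
ft_force: [-0.2, -0.4, -1.3]
position: [478.5, -406.9, 81.9]
ft_force: [-1.2, 1.5, 2.7]
```

```bash
python3 -m inch '[{"x":0,"y":0,"z":0,"rx":0,"ry":0,"rz":0,"fingers":0.78},{"x":0,"y":0,"z":0,"rx":0,"ry":0,"rz":0,"fingers":0.72},{"x":0,"y":0,"z":0,"rx":0,"ry":0,"rz":0,"fingers":0.6},{"x":0,"y":0,"z":0,"rx":0,"ry":0,"rz":0,"fingers":0.4},{"x":0,"y":0,"z":0,"rx":0,"ry":0,"rz":0,"fingers":0.2},{"x":0,"y":0,"z":0,"rx":0,"ry":0,"rz":0,"fingers":0.2},{"x":0,"y":0,"z":0,"rx":0,"ry":0,"rz":0,"fingers":0.2},{"x":0,"y":0,"z":0,"rx":0,"ry":0,"rz":0,"fingers":0.2}]'
python3 -m inch '[{"x":0,"y":0,"z":-0.03,"rx":0,"ry":0,"rz":0,"fingers":0.2},{"x":0,"y":0,"z":-0.1,"rx":0,"ry":0,"rz":0,"fingers":0.2},{"x":0,"y":0,"z":-0.2,"rx":0,"ry":0,"rz":0,"fingers":0.2},{"x":0,"y":0,"z":-0.3,"rx":0,"ry":0,"rz":0,"fingers":0.2},{"x":0,"y":0,"z":-0.4,"rx":0,"ry":0,"rz":0,"fingers":0.2},{"x":0,"y":0,"z":-0.45,"rx":0,"ry":0,"rz":0,"fingers":0.2},{"x":0,"y":0,"z":-0.45,"rx":0,"ry":0,"rz":0,"fingers":0.2},{"x":0,"y":0,"z":-0.45,"rx":0,"ry":0,"rz":0,"fingers":0.2}]'
python3 - <<'E'
from h import *
import cv2
c=cams.get_image('scene');w=cams.get_image('wrist')
x=np.hstack([cv2.resize(w['img'][60:260,100:400],(450,300)),cv2.resize(c['img'][205:305,250:366],(348,300),interpolation=cv2.INTER_CUBIC)])
y=cv2.resize(c['img'][100:300,140:390],(375,300))
y=np.pad(y,((0,0),(0,798-375),(0,0)))
cv2.imwrite('pics/c6.png',np.vstack([x,y])[:,:,::-1])
E
```

```text
clock: 26.75
position: [478.5, -406.8, 81.7]
tool_rot: [[0.955, 0.295, 0.0], [0.295, -0.955, 0.0], [0.0, 0.0, -1.0]]
ft_force: [0.7, -0.8, 0.2]
gripper_width: 0.8
grip_force: 0.0
clock: 27.55
position: [478.4, -406.7, 261.9]
tool_rot: [[0.955, 0.295, 0.0], [0.295, -0.955, -0.0], [0.0, 0.0, -1.0]]
ft_force: [-0.0, 0.3, 0.0]
gripper_width: 0.799
grip_force: 0.0
```

View pics/c6.png

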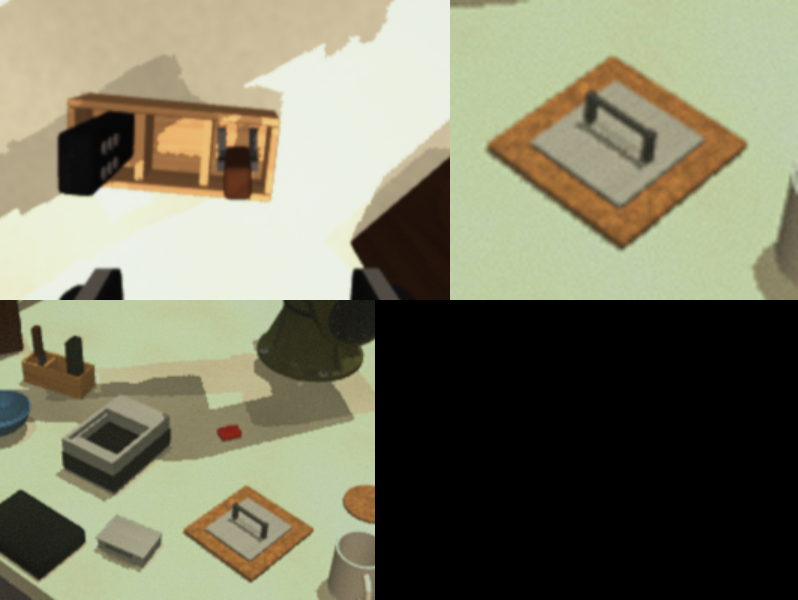

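The lid lies flat and centred on the trivet, with cork showing evenly on all sides. The lifter stands upright in the right slot and the robot is touching nothing.

```bash
python3 -c "
from bench import manip;print(manip.hand_in())"
```

```text
the job is handed in; nothing more can be done
None
```

The job is handed in: the lid was slid to its stop, lifted off level and set flat in the middle of the trivet, and the lifter was released upright in its original slot, with about 28 s used.

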